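# Extend the probe support by one hole and clamp it

### The job

Extend the blue telescoping probe support by one hole: press the red spring button down, slide the tube out towards its probe end until the button pops up by itself into the next hole (the one in the brass plate), and then swing the orange clamp lever round until it comes up against its stop. Feel your way gently, so that the button's pin is never forced against the edge of a hole or rammed onto the bottom, and leave the other things on the table where they are.

Things in the scene. Friction and masses are not known exactly. Their poses are not given: they have to be found in the camera images.
- rig: The fixed support: an aluminium base plate 232 x 100 x 12 mm with a blue channel 42 mm wide on it, top face 70 mm above the table. Origin: on the table under the centre of the first hole. x: along the tube towards the probe end, the way the tube slides out; y: across; z: up. A black collar that carries the lever spans x = 123 to 153 mm, 52 mm wide, top at 78 mm.
- first_hole (a point): Centre of the first square hole, at the channel's top face. A slot 14 mm wide leads from it along +x to the next hole; both are 23 mm wide. The next hole is in a brass plate (top 71.5 mm above the table) screwed on so that this hole lies 49 to 75 mm from the first, differently every time: not measured, to be seen or felt. Past it the slot is narrow again.
- tube (a joint): How far the inner tube is slid out, in m: about 0 at the start (button up in the first hole), 0.049 to 0.075 at the next hole, end stop at 0.084. Sliding takes 2 to 4 N. The button travels with the tube.
- button (a joint): How far the button is pressed, in m; 0 = up. Spring: 4 N there, 0.5 N more per mm. Up in a hole, its pin locks the tube. Pressed over 5 mm the pin is clear and the tube slides; at 9 mm it meets the bottom. Let go between the holes it stays pressed by 5 mm, caught under the slot's edges, until it comes under a hole (1.5 mm play each way) and springs up.
- knob_top (a point): Centre of the top face of the red round knob of the button, 24 mm in diameter and 28 mm tall, standing upright; the top is 116 mm above the table when the button is up, and the knob's underside 88 mm. Below it a steel stem 10 mm in diameter goes through the slot. The knob can be gripped and moves down and along with the button and the tube.
- pin: The green square shoulder (20 x 20 x 10 mm) at the foot of the button's stem, which sits in the hole and locks the tube. Its origin is on the table level under the stem's axis when the button is up, and goes down with it. It is spoilt if it is pressed with more than 20 N against a hole's edge, the slot's underside or the bottom.
- lever (a joint): Angle of the clamp lever, in rad, about the upright pivot: at 0 it points along the rig's +y, at 1.571 (its stop) along the rig's +x, over the tube. It turns clockwise seen from above, with 2 to 3 N at the post, and stays where it is left.
- lever_post (a point): Centre of the top of the orange upright post at the lever's end, 16 mm in diameter, 122 mm above the table; 35 mm of it stand clear above the flat lever. 55 mm from the pivot.
- lever_pivot (a point): A fixed point on the lever's pivot axis, 138 mm along the rig's x from its origin, at the height of the post's top (122 mm).
- coupling: Brass coupling, 28 mm in diameter, 30 mm tall, upright beside the rig. Leave it.
- screwdriver: Screwdriver 160 mm long, orange handle, lying beside the rig. Leave it.
- tape: Roll of white tape, 90 mm in diameter, 20 mm high. Leave it.
- adaptor: Black power adaptor, 75 x 50 x 32 mm. Leave it.
- mug: Blue mug, 76 mm in diameter, 90 mm tall. Leave it.
- notepad: Block of yellow notes, 76 x 76 x 18 mm. Leave it.

How it is judged (in metres and radians):
On the way, in this order (a step that is already met when the one before it is completed fails the run):
1. the button is pressed clear and the tube has slid off the first hole (value of joint button above 0.004 m and value of joint tube above 0.005 m), for 0.1 s.
2. the tube has reached the next hole and the button has popped up into it (value of joint tube between 0.045 and 0.079 m and value of joint button below 0.0015 m), for 0.2 s.
3. the clamp lever is swung over to its stop (value of joint lever above 1.4 rad), for 0.2 s.
At the end, for the whole second after the job is handed in: The tube stands 45 to 79 mm out with the button up in the next hole (pressed by less than 1.5 mm), and the lever is within 0.17 rad of its stop (angle above 1.4 rad); all at rest (all of step 2 and value of joint lever above 1.4 rad and velocity of joint tube below 0.01 m/s and velocity of joint lever below 0.05 rad/s); the robot touches nothing.
It fails at once if the button's pin was forced with more than 20 N against a hole's edge, the slot's underside or the bottom (contact force between pin and anything else above 20 N).
It fails at once if one of the other things was moved by more than 20 mm (distance of any of coupling, screwdriver, tape, adaptor, mug, notepad from where it was at the start of the episode above 0.02 m).
It also fails if it takes over 56 s, if anything falls off the work surface, if the arm or the gripper's body presses on something with over 40 N, if the wrist force passes 120 N, or if a joint passes its speed limit or range.

### The arm

A 6-joint arm with a two-finger parallel gripper is mounted at the origin on the work surface. World frame = base frame: x ahead of the robot, y to its left, z up, the work surface at z = 0. Lengths are in mm, angles in rad, forces in N, time in s.
With the tool pointing down it reaches from about 350 to 875 mm from the base axis. Payload 4.2 kg.
Tool frame: the origin (TCP) lies where the fingers leave the gripper's body, on its centre line; the fingertips stand 73 mm ahead of it and the grasp point (between the pads) lies 54 mm ahead of it; z points along the fingers, y is the direction in which the jaws open and shut (so a half turn about z gives the same grasp; the last joint's range is limited). The gripper opens to 85 mm and grips with 20 to 120 N. Pads are 22 mm wide; open, the fingers measure 114 mm over their backs; the gripper's body (76 mm by 85 mm) begins 54 mm behind the grasp point. The pads swing forward as they close: fully open they stand 13 mm farther back than shut.
Start: joints at [1.471, 0.385, 0.008, 0, -1.194, -0.259], TCP at [219.436, 585.19, 303.912] pointing down, gripper open.
Joint ranges: [-3.14, 3.14], [-1.21, 2.06], [-1.07, 1.41], [-3.16, 2.05], [-2.99, -0.16], [-3.1, 3.1]. Speed limits (rad/s): [2.79, 2.79, 3.14, 3.14, 3.14, 3.14].

### API

Orientations are given as a unit quaternion [x, y, z, w].
In Python, from bench import ctrl gives the robot as it stands. The module is installed in compiled form; this text tells all that it offers. Calls block until the motion is done:
- ctrl.reach(position, orientation): joint-space move of the TCP to a pose.
- ctrl.move_straight(position, max_speed=150, orientation=None): straight line of the TCP; orientation=None keeps the orientation; max_speed is the mean speed in mm/s.
- ctrl.goto_joints(angles): joint-space move.
- ctrl.ungrasp() and ctrl.gripper_close(newtons=None): open the fingers fully, or close them until they stop; newtons is the grip in N (None keeps the last).
- ctrl.sleep(seconds).
- ctrl.ik(position, orientation): joint angles nearest the present ones, or None.
- ctrl.get_image(name): name is "scene" or "top"; returns a dict with "color" (384x512x3 uint8, red, green, blue), "fx", "fy", "cx", "cy" (pixels), "extrinsics" (4x4, takes a point from camera to world coordinates). Camera axes: x right, y up, looking along -z (the intrinsics and any distortion apply to the point x, -y, -z); pixel columns grow to the right and rows downward; lengths in mm; the calibration is good to about 2 mm. A picture is of the moment at which its call begins. There is no depth.
A pose or a line that the arm cannot do raises ctrl.PlanningError and nothing moves.
- ctrl.sign_off(): hands the job in, once; it reports no verdict.
Trained networks look in a picture, given as the dict that the camera call returned (one of the last four; its "shot" number tells which), for a name from the list of things; names that differ only in an ending like _2 or _b are one class to them, and where a whole thing is asked for, a point or a joint stands for the part that bears it (a point fixed in the world has none). Each returns a list of dicts, best first, with "score" (0 to 1); they miss things now and then, are a little off and sometimes report something else, mostly with a low value. They report only what shows in the picture. A call takes as long as a camera call.
- ctrl.boxes_of(picture, query): "at" ([column, row] in pixels, amid what is visible of it).
- ctrl.trace(picture, query): "mask" (384x512 bool, what is visible of it) and "at" ([column, row] in pixels, amid what is visible of it).
- ctrl.place_of(picture, query): "at" ([column, row] in pixels: a listed point, or the origin of a listed thing).
Readings, each from a call of its own:
- ctrl.current_clock(): time.
- ctrl.current_joint_pos(): joint angles.
- ctrl.current_joint_vel(): joint speeds.
- ctrl.current_tau(): joint torques, N m.
- ctrl.current_tool_pos(): TCP position.
- ctrl.current_orientation(): TCP orientation.
- ctrl.current_contact_force(): force on the tool from outside, world axes, zero at the start.
- ctrl.current_ft_torque(): the same for the moment, N m.
- ctrl.current_gripper_width(): finger opening in mm.
Only numpy, scipy, OpenCV 4.12 (cv2) and the standard library are available. Lean on these libraries where they do the work, as an engineer would, in place of code of your own. Each camera call takes 0.05 s, during which the arm holds its last target. There are 200 camera calls.

## Working session

There is one attempt and no reset: what is moved stays moved. The work goes in short steps, each a Python script; the robot and the scene stay as the last script left them, time stands still between calls to the robot, and variables do not carry over. Pictures are saved under pics/ and viewed, about 8 in all and at most 12, crops included, and the job is handed in when it is done.

```bash
mkdir -p pics
cat > h.py <<'E'
import numpy as np, cv2
from bench import ctrl
from scipy.spatial.transform import Rotation as R
def save(p,n): cv2.imwrite('pics/'+n,p["color"][:,:,::-1])
def at_z(p,uv,z):
    d=np.array([(uv[0]-p["cx"])/p["fx"],-(uv[1]-p["cy"])/p["fy"],-1.])
    E=np.array(p["extrinsics"]); d=E[:3,:3]@d; o=E[:3,3]
    return o+d*(z-o[2])/d[2]
E
python3 - <<'E'
from h import *
P={n:ctrl.get_image(n) for n in("top","scene")}
print({k:v for k,v in P["top"].items() if k!="color"})
for n,p in P.items():
    save(p,n+'0.png')
    for q,z in(("knob_top",116),("first_hole",70),("lever_post",122),("lever_pivot",122),("rig",0),("pin",0),("coupling",0),("screwdriver",0),("tape",0),("adaptor",0),("mug",0),("notepad",0)):
        for r in ctrl.place_of(p,q)[:2]: print(n,q,round(r["score"],2),np.round(r["at"]),np.round(at_z(p,r["at"],z)[:2],1))
print(ctrl.current_orientation(),ctrl.current_clock(),ctrl.current_contact_force())
E
cd pics; python3 -c "
import cv2,numpy as np
cv2.imwrite('both.png',cv2.resize(np.vstack([cv2.imread('top0.png'),cv2.imread('scene0.png')]),None,fx=.78,fy=.78))"
```

```text
{'fx': 412.85327373342705, 'fy': 412.85327373342705, 'cx': 253.89406226851324, 'cy': 189.07940497879085, 'extrinsics': array([[ 7.61647082e-03,  9.95754550e-01, -9.17325733e-02,
         4.02307903e+02],
       [-9.99702746e-01,  9.70701610e-03,  2.23649962e-02,
         2.60516478e+01],
       [ 2.31604963e-02,  9.15349631e-02,  9.95532492e-01,
         1.66439073e+03],
       [ 0.00000000e+00,  0.00000000e+00,  0.00000000e+00,
         1.00000000e+00]]), 'shot': 1}
top knob_top 0.47 [264. 173.] [605.7 -46.1]
top first_hole 0.58 [270. 179.] [589.2 -71.4]
top lever_post 0.52 [230. 196.] [518.3  81.8]
top lever_pivot 0.9 [233. 185.] [560.2  69.9]
top lever_pivot 0.63 [264. 174.] [601.5 -47.8]
top rig 0.66 [268. 183.] [581.  -67.6]
top rig 0.65 [139. 226.] [402.4 447.7]
top pin 0.27 [272. 206.] [488.6 -85. ]
top coupling 0.38 [272. 201.] [509.2 -86.1]
top coupling 0.38 [230. 182.] [584.3  84.9]
top screwdriver 0.72 [262. 156.] [691.1 -42.6]
top screwdriver 0.22 [369. 223.] [ 422.8 -479.8]
top tape 0.8 [379. 186.] [ 574.9 -520.7]
top adaptor 0.76 [367. 222.] [ 425.6 -469.6]
top mug 0.93 [131. 187.] [558.  482.9]
scene knob_top 0.7 [241. 205.] [578.1 -70.4]
scene knob_top 0.33 [ 91. 286.] [ 504.2 -503.8]
scene first_hole 0.77 [243. 213.] [575.9 -61.5]
scene lever_post 0.5 [260. 167.] [514.7  71.9]
scene lever_pivot 0.26 [241. 205.] [582.1 -73.7]
scene rig 0.62 [242. 230.] [579.2 -72.6]
scene pin 0.49 [248. 232.] [596.8 -64.5]
scene coupling 0.43 [220. 216.] [490.  -82.3]
scene screwdriver 0.78 [274. 248.] [691.  -52.8]
scene screwdriver 0.19 [110. 329.] [ 562.4 -521.7]
scene adaptor 0.65 [ 93. 284.] [ 418.9 -486.4]
scene mug 0.66 [343. 142.] [557.1 477.7]
scene mug 0.64 [242. 204.] [503.2   2.1]
[ 9.83952374e-01 -1.78431289e-01  6.38015794e-06 -3.82195081e-07] 1.3 [-0.31506806 -0.45366876 -1.19881148]
```

View pics/both.png

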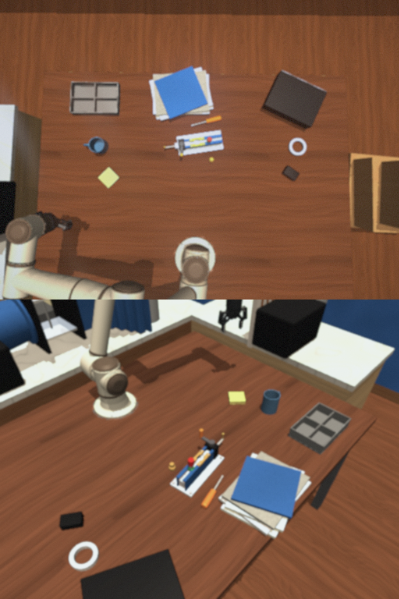

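The overview shows the rig ahead of the robot, at about column 255, row 182 in the top picture and column 250, row 215 in the scene picture. The arm is clear of it. I'll zoom in on the rig.

Run:
```python
import cv2,numpy as np
a=cv2.imread('pics/top0.png')[140:215,200:300]; b=cv2.imread('pics/scene0.png')[150:260,205:300]
cv2.imwrite('pics/a.png',np.hstack([cv2.resize(a,None,fx=4,fy=4,interpolation=2).__class__(0) if 0 else cv2.copyMakeBorder(cv2.resize(a,None,fx=4.2,fy=4.2,interpolation=cv2.INTER_CUBIC),0,550-315,0,0,0),cv2.resize(b,None,fx=4,fy=5,interpolation=cv2.INTER_CUBIC)]))
```

```text
(no output)
```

View pics/a.png

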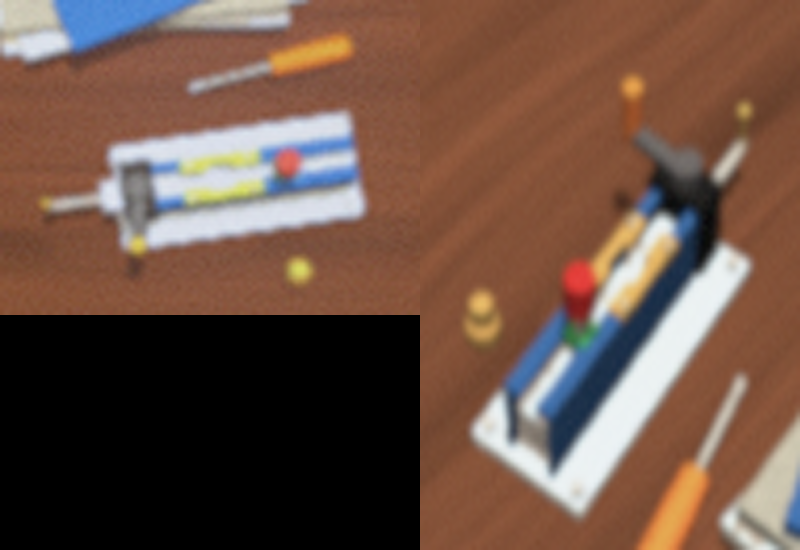

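The rig's +x points to the image left, roughly along world +y, and the lever points at the robot. The knob is near (288,163) in the top crop and the brass plate is centred near (222,178). The post is at (137,243). Next I'll measure these from colour blobs in both views and fit the rig's pose.

Run:
```python
from h import *
from scipy.optimize import least_squares
P={n:ctrl.get_image(n) for n in("top","scene")}
def blob(p,lo,hi,roi):
    hsv=cv2.cvtColor(p["color"],cv2.COLOR_RGB2HSV); m=cv2.inRange(hsv,lo,hi)
    k=np.zeros_like(m); c0,r0,c1,r1=roi; k[r0:r1,c0:c1]=m[r0:r1,c0:c1]
    v,u=np.nonzero(k); return np.array([u.mean(),v.mean()]),len(u)
def proj(p,X):
    E=np.array(p["extrinsics"]); c=E[:3,:3].T@(np.array(X)-E[:3,3])
    return np.array([p["cx"]-p["fx"]*c[0]/c[2],p["cy"]+p["fy"]*c[1]/c[2]])
R1=((0,150,110),(4,255,255));
obs={}
for n,roi in(("top",(258,165,280,190)),("scene",(230,195,255,220))):
    print(n,blob(P[n],*R1,roi)); obs[n]=blob(P[n],*R1,roi)[0]
knob=least_squares(lambda s:np.r_[[proj(P[n],[s[0],s[1],102])-obs[n] for n in obs]].ravel(),[580,-60])
print("knob",knob.x,knob.fun)
for n in obs: print("alone",at_z(P[n],obs[n],102))
# plate: white in top
p=P["top"]; g=cv2.cvtColor(p["color"],cv2.COLOR_RGB2HSV)
m=cv2.inRange(g,(0,0,150),(180,60,255)); m[:165]=0;m[202:]=0;m[:,:224]=0;m[:,292:]=0
m=cv2.morphologyEx(m,cv2.MORPH_CLOSE,np.ones((9,9)))
cs=max(cv2.findContours(m,0,1)[0],key=cv2.contourArea)
W=np.array([at_z(p,c[0],12)[:2] for c in cs],np.float32); (c,wh,a)=cv2.minAreaRect(W); print("plate",c,wh,a)
E0=[("top",(232,198)),("scene",(205+212/4,150+86/5))]
for n,q in E0: print("post",at_z(P[n],q,120))
for n in P:
  for q in("lever_post","knob_top","lever_pivot"):
    print(n,q,[(round(r["score"],2),np.round(r["at"],1)) for r in ctrl.place_of(P[n],q)])
# yellow (brass) in top
mm=cv2.inRange(g,(18,90,120),(35,255,255)); mm[:170]=0;mm[192:]=0;mm[:,:238]=0;mm[:,266:]=0
W=np.array([at_z(p,(u,v),71.5)[:2] for v,u in zip(*np.nonzero(mm))]); print("brass",W.mean(0),len(W))
ax=np.array([-.148,.989]);print(np.percentile((W-knob.x)@ax,[3,50,97]))
cv2.imwrite('pics/m.png',cv2.resize(np.hstack([m,mm])[150:210],None,fx=.78,fy=.78))
```

```text
top (array([268., 180.]), 1)
scene (array([244.08955224, 207.20895522]), 67)
knob [581.57928056 -62.89021239] [ 0.08436479 -0.00571808  0.04071666 -0.06287615]
alone [581.55404214 -62.56837545 102.        ]
alone [581.6633736  -63.13812477 102.        ]
plate (580.9935302734375, -12.78558349609375) (106.25338745117188, 249.07501220703125) 9.304999351501465
post [510.26296878  73.12320222 120.        ]
post [509.02669448  69.86740364 120.        ]
top lever_post [(0.6, array([141.2, 227.1])), (0.53, array([232.4, 198.9])), (0.25, array([265.8, 182.4]))]
top knob_top [(0.37, array([268.6, 176.9]))]
top lever_pivot [(0.79, array([230.7, 188. ]))]
scene lever_post [(0.7, array([260.3, 167.6]))]
scene knob_top [(0.72, array([241.3, 207. ]))]
scene lever_pivot [(0.92, array([269.4, 172.9]))]
brass [575.60137653  -5.61645522] 52
[29.59463471 56.94495071 82.73963357]
```

Run:
```python
from h import *
P={n:ctrl.get_image(n) for n in("top","scene")}
f=lambda l,n:np.array([at_z(P[n],q,12)[:2] for q in l])
T=f([(200+u/4.2,140+v/4.2) for u,v in((108,147),(350,112),(366,214),(125,250))],"top")
S=f([(205+u/4,150+v/5) for u,v in((472,432),(583,518),(750,262))],"scene")
print(np.round(T),T.mean(0));print(np.round(S),(S[0]+S[2])/2)
for d in(T[0]-T[1],T[3]-T[2],S[2]-S[1]): print(np.degrees(np.arctan2(d[1],d[0])),np.linalg.norm(d))
for d in(T[3]-T[0],T[2]-T[1],S[0]-S[1]): print(np.degrees(np.arctan2(d[1],d[0]))-90,np.linalg.norm(d))
for h in (96,97,98,99):
  q=np.radians(h);X=np.array([np.cos(q),np.sin(q)]);Y=np.array([-X[1],X[0]])
  o=np.array([581.6,-62.9]);print(h,"post",o+138*X+55*Y,"pivot",o+138*X,"brass y",(np.array([575.6,-5.6])-o)@Y,"plate y",((T.mean(0)-o)@Y,((S[0]+S[2])/2-o)@Y))
for n,q in(("top",(230.7,188)),("scene",(269.4,172.9)),):print(at_z(P[n],q,122))
X,Y=np.cos(np.radians(97.5)),np.sin(np.radians(97.5))
for s in(0,180):
  q=R.from_euler('ZX',[97.5+90+s-90*1,180],degrees=True)  # tool y ~ ?
  for z0 in(0,90,180,270):
    q=R.from_euler('Z',z0+97.5,degrees=True)*R.from_euler('X',180,degrees=True)
    j=ctrl.ik([581.6,-62.9,200],q.as_quat());print(z0,q.apply([0,1,0]).round(2),None if j is None else np.round(j,2))
```

```text
[[ 610.  103.]
 [ 647. -130.]
 [ 548. -145.]
 [ 512.   85.]] [579.27954109 -21.60568287]
[[773.  73.]
 [868.  79.]
 [849. 333.]] [811.46386913 202.74433139]
98.90840016325554 235.24485337030112
99.05033343468455 233.2215042804351
94.07811671174062 254.14296873135038
-259.9182806979608 100.32530292686724
-261.07420218566455 99.72653565101103
-265.8974955085289 94.26956395727316
96 post [512.47636782  68.59495608] pivot [567.17507207  74.34402156] brass y -0.022349573026908764 plate y (np.float64(-2.008684322453836), np.float64(-256.3720445394585))
97 post [510.19199227  67.36855504] pivot [564.78203061  74.07136893] brass y -1.0278364672670115 plate y (np.float64(-2.729348758230715), np.float64(-260.524398951808))
98 post [507.92936829  66.10247293] pivot [562.39411207  73.75699349] brass y -2.033010272562322 plate y (np.float64(-3.4491818079360503), np.float64(-264.5973951084803))
99 post [505.68918509  64.79709542] pivot [560.01204382  73.400991  ] brass y -3.0375648032343987 plate y (np.float64(-4.1679642034497135), np.float64(-268.58979233539003))
[547.64583083  78.39913204 122.        ]
[552.28875862  74.38581616 122.        ]
0 [0.99 0.13 0.  ] None
90 [-0.13  0.99  0.  ] [ 0.17  0.41 -0.23 -0.   -0.93 -1.61]
180 [-0.99 -0.13  0.  ] [ 0.17  0.41 -0.23  0.   -0.93 -0.04]
270 [ 0.13 -0.99  0.  ] [ 0.17  0.41 -0.23  0.   -0.93  1.53]
0 [0.99 0.13 0.  ] None
90 [-0.13  0.99  0.  ] [ 0.17  0.41 -0.23 -0.   -0.93 -1.61]
180 [-0.99 -0.13  0.  ] [ 0.17  0.41 -0.23  0.   -0.93 -0.04]
270 [ 0.13 -0.99  0.  ] [ 0.17  0.41 -0.23  0.   -0.93  1.53]
```

Run:
```python
from h import *
from scipy.optimize import least_squares
P={n:ctrl.get_image(n) for n in("top","scene")}
def proj(p,X):
    E=np.array(p["extrinsics"]); c=E[:3,:3].T@(np.array(X)-E[:3,3])
    return np.array([p["cx"]-p["fx"]*c[0]/c[2],p["cy"]+p["fy"]*c[1]/c[2]])
t=lambda u,v:("top",200+u/4.2,140+v/4.2); s=lambda u,v:("scene",205+(u-420)/4,150+v/5)
# plate corners: (+x,-y),( -x,-y),(-x,+y),(+x,+y)
O=[(t(108,147),1,-1),(t(350,112),-1,-1),(t(366,214),-1,1),(t(125,250),1,1),(s(472,432),-1,1),(s(583,518),-1,-1),(s(750,262),1,-1)]
K=[(("top",268.3,178.8),(0,0,102)),(("scene",244.1,207.2),(0,0,102)),(("top",232.4,198.3),(138,55,120)),(s(632,86),(138,55,122))]
def res(v):
    x,y,h,px=v[:4];r=[]
    Rz=R.from_euler('Z',h).as_matrix()
    for (n,u,w),a,b in O: r+=list(proj(P[n],Rz@[px+116*a,50*b,12]+[x,y,0])-[u,w])
    for (n,u,w),q in K: r+=list(proj(P[n],Rz@q+[x,y,0])-[u,w])
    return r
o=least_squares(res,[581,-63,1.7,50],loss='soft_l1'); print(o.x[:2],np.degrees(o.x[2]),o.x[3]); print(np.round(np.reshape(res(o.x),(-1,2)),1))
```

```text
[586.32183156 -60.12185081] 99.26728734699192 38.97064862480525
[[ 0.5 -0.1]
 [-0.4 -0.3]
 [-0.2 -0.3]
 [ 0.1 -0.1]
 [-0.5 -0.2]
 [-0.8 -1.3]
 [ 0.1 -0. ]
 [-0.9 -0. ]
 [ 1.9  0.3]
 [ 1.2 -0.2]
 [-0.4  0.1]]
```

Run:
```python
from h import *
from scipy.optimize import least_squares
P={n:ctrl.get_image(n) for n in("top","scene")}
for n,roi in(("top",(258,165,280,190)),("scene",(230,195,255,222))):
    c=P[n]["color"].astype(int); w=np.clip(c[...,0]-1.6*np.maximum(c[...,1],c[...,2])-20,0,None); k=np.zeros_like(w);k[roi[1]:roi[3],roi[0]:roi[2]]=w[roi[1]:roi[3],roi[0]:roi[2]]
    v,u=np.mgrid[:384,:512];print(n,(k*u).sum()/k.sum(),(k*v).sum()/k.sum(),(k>0).sum())
def proj(p,X):
    E=np.array(p["extrinsics"]); c=E[:3,:3].T@(np.array(X)-E[:3,3])
    return np.array([p["cx"]-p["fx"]*c[0]/c[2],p["cy"]+p["fy"]*c[1]/c[2]])
t=lambda u,v:("top",199.6+u/4.2,139.6+v/4.2); s=lambda u,v:("scene",204.6+(u-420)/4,149.6+v/5)
O=[(t(108,147),1,-1),(t(350,112),-1,-1),(t(366,214),-1,1),(t(125,250),1,1),(s(472,432),-1,1),(s(583,518),-1,-1),(s(750,262),1,-1)]
K=[(t(288,163),(0,0,106)),(s(579,292),(0,0,102)),(t(138,243),(138,55,120)),(s(632,86),(138,55,120))]
def res(v):
    x,y,h,px,a=v[:5];r=[]
    sh={"top":v[5:7],"scene":v[7:9]}
    Rz=R.from_euler('Z',h).as_matrix()
    for (n,u,w),A,b in O: r+=list(proj(P[n],Rz@[px+116*A,50*b,12]+[x,y,0])-[u,w]+sh[n])
    for i,((n,u,w),q) in enumerate(K):
        q=np.array(q,float)
        if i>1:q[:2]=138+55*np.sin(a),55*np.cos(a)
        r+=list(proj(P[n],Rz@q+[x,y,0])-[u,w]+sh[n])
    return r
o=least_squares(lambda v:res(v)+list(v[5:]/.7)+[v[4]/.2],[581,-63,1.7,50,0,0,0,0,0],loss='soft_l1'); print(o.x[:2],np.degrees(o.x[2]),o.x[3:]); print(np.round(np.reshape(res(o.x),(-1,2)),1))
```

```text
top 268.18490153172866 178.50984682713346 16
scene 244.14737558099986 206.53145901825187 86
[586.95714044 -63.79448467] 99.3930962354074 [43.2615809   0.12037142 -0.20973233 -0.21907615 -0.24746755 -0.05334341]
[[ 0.5  0.2]
 [-0.3 -0.2]
 [-0.1 -0.1]
 [ 0.2  0.2]
 [-0.2  0. ]
 [-0.5 -1.1]
 [ 0.3  0.2]
 [ 0.  -0.2]
 [ 0.6  0.3]
 [ 0.2  0.5]
 [ 0.3  0.4]]
```

The fit is consistent: origin near (586,-63.5), rig heading 99.3° and lever starting near 0.12 rad. I'll grip the knob across the rig so that closing puts no load on the pin along x, and check the forces.

```bash
cat >> h.py <<'E'
TH=99.2; Xr=np.array([np.cos(np.radians(TH)),np.sin(np.radians(TH)),0]); Yr=np.array([-Xr[1],Xr[0],0]); Zr=np.array([0,0,1.])
def quat(a=0): return (R.from_euler('Z',180+TH-np.degrees(a),degrees=True)*R.from_euler('X',180,degrees=True)).as_quat()
def F():
    f=np.mean([ctrl.current_contact_force() for _ in range(3)],0); return np.round([f@Xr,f@Yr,f[2]],2)
def st(m=""): print(m,"t",round(ctrl.current_clock(),2),"tcp",np.round(ctrl.current_tool_pos(),2),"F",F(),"w",round(ctrl.current_gripper_width(),1))
O0=np.array([585.5,-63.5,0])
E
python3 - <<'E'
from h import *
ctrl.reach(O0+[0,0,230],quat()); st("above")
ctrl.move_straight(O0+[0,0,160]); st("down")
p=ctrl.get_image("scene"); save(p,'g0.png')
ctrl.gripper_close(20); ctrl.sleep(.3); st("closed")
q=ctrl.get_image("scene"); 
cv2.imwrite('pics/g1.png',cv2.resize(np.hstack([x["color"][130:250,190:310,::-1] for x in(p,q)]),None,fx=3.3,fy=4,interpolation=2))
E
```

```text
above t 4.64 tcp [585.7  -62.72 230.12] F [ 0.29  0.48 -0.31] w 85.2
down t 5.26 tcp [586.17 -63.26 160.58] F [ 0.37 -0.64  0.71] w 85.4
closed t 6.19 tcp [585.42 -63.55 160.15] F [0.26 1.39 3.02] w 23.1
```

View pics/g1.png

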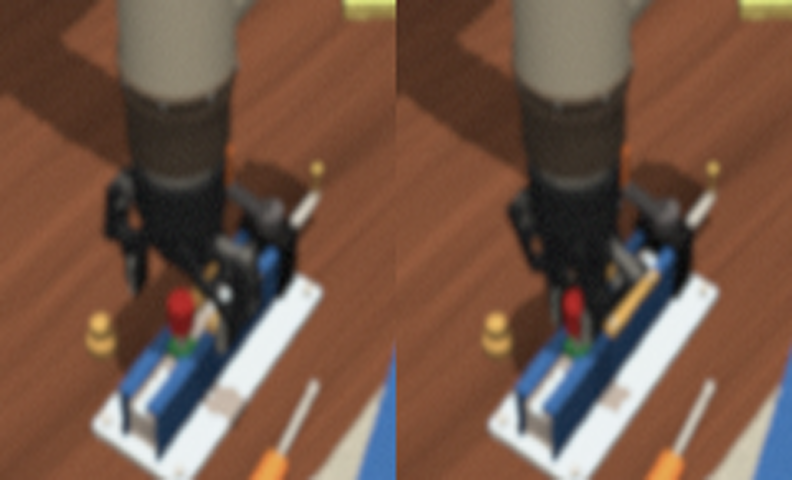

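The fingers straddle the knob with it centred between the tips, and after closing the width is about 23 mm. I'll now press down in steps, watching the force.

Run:
```python
from h import *
p0=np.array([585.5,-63.5,160.])
for d in (2,4,5,6,6.5,7):
    ctrl.move_straight(p0-[0,0,d],max_speed=10); st(d)
    if F()[2]>12: print("stop");break
```

```text
2 t 6.59 tcp [585.45 -63.55 158.02] F [1.03 2.1  4.5 ] w 23.2
4 t 6.94 tcp [585.44 -63.55 156.09] F [1.08 3.06 5.88] w 22.8
5 t 7.19 tcp [585.44 -63.54 155.18] F [0.78 3.21 6.52] w 23.3
6 t 7.44 tcp [585.43 -63.55 154.26] F [1.39 2.96 6.69] w 23.4
6.5 t 7.69 tcp [585.45 -63.54 153.85] F [1.55 2.78 5.41] w 23.0
7 t 7.94 tcp [585.43 -63.54 153.4 ] F [0.05 3.16 6.53] w 23.2
```

Run:
```python
from h import *
p0=np.array([585.5,-63.5,152.8])
ctrl.move_straight(p0,max_speed=10); st(0)
for d in (1,2,3,4,5,6,8,10,13,16,20,25,30,35,38):
    ctrl.move_straight(p0+d*Xr,max_speed=15); st(d)
    f=F()
    if abs(f[0])>9 or f[2]>13: ctrl.move_straight(p0+(d-1)*Xr,max_speed=10); print("stop");break
save(ctrl.get_image("scene"),"s1.png"); save(ctrl.get_image("top"),"s1t.png")
```

```text
0 t 8.19 tcp [585.44 -63.57 153.23] F [1.04 2.56 7.51] w 23.0
1 t 8.44 tcp [585.34 -62.85 153.29] F [-1.37  3.29  5.41] w 23.5
2 t 8.69 tcp [585.19 -61.99 153.33] F [-1.03  1.7   6.84] w 23.2
3 t 8.94 tcp [585.06 -61.04 153.35] F [-1.22  2.56  6.54] w 22.9
4 t 9.19 tcp [584.89 -60.08 153.35] F [-1.33  3.88  7.05] w 23.3
5 t 9.44 tcp [584.71 -59.13 153.31] F [-2.54  3.15  6.34] w 23.4
6 t 9.69 tcp [584.55 -58.11 153.31] F [-1.07  3.82  6.12] w 23.5
8 t 9.97 tcp [584.25 -56.05 153.33] F [-0.31  2.64  7.34] w 23.4
10 t 10.26 tcp [583.93 -54.05 153.33] F [-1.23  3.21  6.38] w 23.3
13 t 10.61 tcp [583.41 -51.09 153.3 ] F [-0.52  2.75  8.27] w 23.7
16 t 10.96 tcp [582.94 -48.12 153.3 ] F [-1.52  3.86  6.27] w 23.2
20 t 11.38 tcp [582.31 -44.18 153.3 ] F [-1.01  2.7   7.07] w 23.2
25 t 11.86 tcp [581.52 -39.2  153.31] F [-1.14  2.93  7.2 ] w 23.6
30 t 12.34 tcp [580.72 -34.25 153.28] F [-1.69  2.56  6.69] w 23.0
35 t 12.82 tcp [579.91 -29.32 153.3 ] F [-1.    4.    7.02] w 23.0
38 t 13.18 tcp [579.45 -26.36 153.29] F [-1.36  3.6   6.23] w 23.5
```

Run:
```python
from h import *
p0=np.array([585.5,-63.5,0])
ctrl.ungrasp(); ctrl.sleep(.2); st("open")
ctrl.move_straight(p0+38*Xr+[0,0,215],max_speed=120)
p=ctrl.get_image("scene")
ctrl.move_straight(p0-2*Xr+[0,0,215],max_speed=150)
ctrl.gripper_close(20)
ctrl.move_straight(p0-2*Xr+[0,0,163],max_speed=100); ctrl.sleep(.2); st("behind")
q=ctrl.get_image("scene")
cv2.imwrite('pics/g2.png',cv2.resize(np.hstack([x["color"][130:250,190:310,::-1] for x in(p,q)]),None,fx=3.3,fy=4,interpolation=2))
```

```text
open t 14.1 tcp [579.43 -25.98 152.82] F [-0.22 -0.87 -0.42] w 85.5
behind t 16.87 tcp [586.23 -65.44 163.86] F [ 0.25  0.31 -0.14] w 0.5
```

View pics/g2.png

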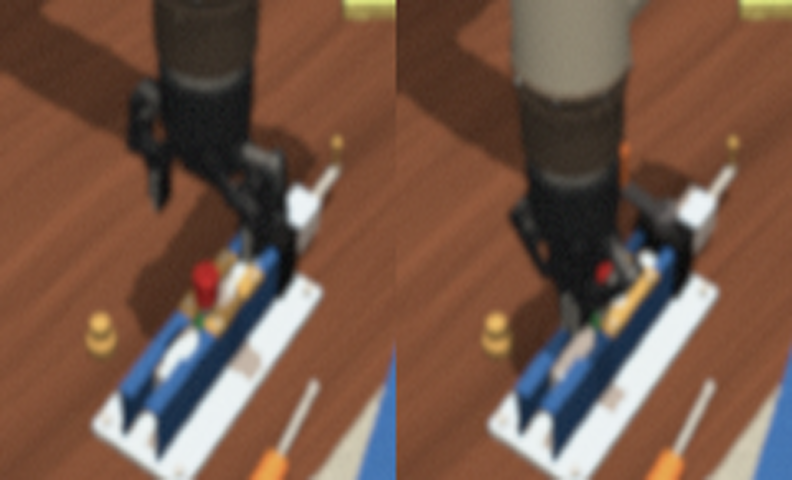

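The left view shows the knob caught down in the slot at the start of the brass plate. The right view shows the closed fingers behind it on the −x side. Now I'll push gently along +x until the far edge of the hole is felt.

Run:
```python
from h import *
p0=np.array([585.5,-63.5,163.])
L=[]
ctrl.move_straight(p0+10*Xr,max_speed=40)
for d in np.r_[12:24:2,24:56:1.]:
    ctrl.move_straight(p0+d*Xr,max_speed=15)
    f=F(); a=(ctrl.current_tool_pos()-p0)@Xr; L.append((d,round(a,1),f[0],f[2]))
    if f[0]<-6: break
print(*L,sep="\n"); st()
p=ctrl.get_image("scene"); t=ctrl.get_image("top")
ctrl.move_straight(p0+(d-3)*Xr,max_speed=15); st("back")
cv2.imwrite('pics/g3.png',cv2.resize(np.hstack([p["color"][120:240,190:310,::-1],t["color"][130:250,190:310,::-1]]),None,fx=3.3,fy=4,interpolation=2))
```

```text
(np.float64(12.0), np.float64(12.0), np.float64(-0.68), np.float64(-0.78))
(np.float64(14.0), np.float64(14.0), np.float64(0.92), np.float64(-0.2))
(np.float64(16.0), np.float64(15.5), np.float64(-5.35), np.float64(-0.98))
(np.float64(18.0), np.float64(17.3), np.float64(-5.02), np.float64(-1.3))
(np.float64(20.0), np.float64(19.2), np.float64(-5.58), np.float64(-1.08))
(np.float64(22.0), np.float64(21.3), np.float64(-5.58), np.float64(-0.62))
(np.float64(24.0), np.float64(23.2), np.float64(-5.18), np.float64(-1.47))
(np.float64(25.0), np.float64(24.2), np.float64(-6.19), np.float64(-0.1))
 t 19.6 tcp [581.6  -39.65 163.06] F [-6.19 -0.96 -0.1 ] w 0.0
back t 20.05 tcp [581.97 -41.47 162.98] F [-0.39  0.15 -0.42] w -0.2
```

View pics/g3.png

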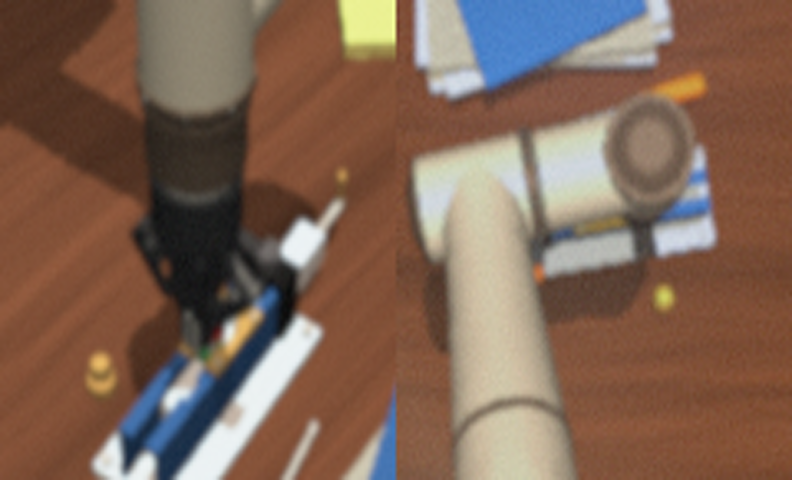

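The stop at d=25 was a false alarm: sliding takes about 5.3 N because the pin drags on the slot edges, and the tube is at about 47 mm. The arm gives about 7 N/mm, so a 9 N threshold with 1 mm steps is safe.

Run:
```python
from h import *
p0=np.array([585.5,-63.5,163.])
L=[]
for d in np.r_[24.5,np.arange(25.5,58,.8)]:
    ctrl.move_straight(p0+d*Xr,max_speed=15)
    f=F(); a=(ctrl.current_tool_pos()-p0)@Xr; L.append((round(d,1),round(a,1),f[0],f[2]))
    if f[0]<-8.5: break
print(*[tuple(map(float,l)) for l in L],sep="\n"); st()
ctrl.move_straight(p0+(d-8)*Xr,max_speed=40); st("back")
ctrl.move_straight(p0+(d-8)*Xr+[0,0,60],max_speed=120)
ctrl.move_straight(p0-50*Xr+[0,0,60],max_speed=200)
p=ctrl.get_image("scene"); st()
save(p,'s4.png');cv2.imwrite('pics/g4.png',cv2.resize(p["color"][130:250,190:310,::-1],None,fx=5,fy=5,interpolation=2))
```

```text
(24.5, 24.3, -3.86, -0.91)
(25.5, 24.9, -3.96, -0.9)
(26.3, 25.5, -6.29, -1.44)
(27.1, 26.2, -6.3, -2.09)
(27.9, 27.0, -6.04, -0.83)
(28.7, 27.8, -6.83, -1.29)
(29.5, 28.6, -6.65, -1.31)
(30.3, 29.4, -6.86, -0.11)
(31.1, 30.3, -6.52, -0.46)
(31.9, 31.1, -5.54, -0.64)
(32.7, 31.9, -6.93, 0.39)
(33.5, 32.8, -5.65, -0.51)
(34.3, 33.6, -5.58, -0.25)
(35.1, 34.5, -5.58, 0.59)
(35.9, 35.5, -4.36, 1.48)
(36.7, 37.0, -2.04, 1.89)
(37.5, 37.8, -1.19, 1.16)
(38.3, 38.5, -1.11, 1.21)
(39.1, 39.2, -1.72, -0.19)
(39.9, 39.5, -4.99, -0.27)
(40.7, 39.7, -7.53, -1.65)
(41.5, 39.8, -9.7, -1.11)
 t 25.62 tcp [579.17 -24.18 163.01] F [-9.7  -0.89 -1.11] w -0.2
back t 25.97 tcp [579.91 -30.2  162.81] F [ 0.7   0.14 -0.19] w 0.2
 t 27.23 tcp [ 593.13 -112.43  222.33] F [-0.25 -0.7  -0.12] w -0.2
```

View pics/g4.png

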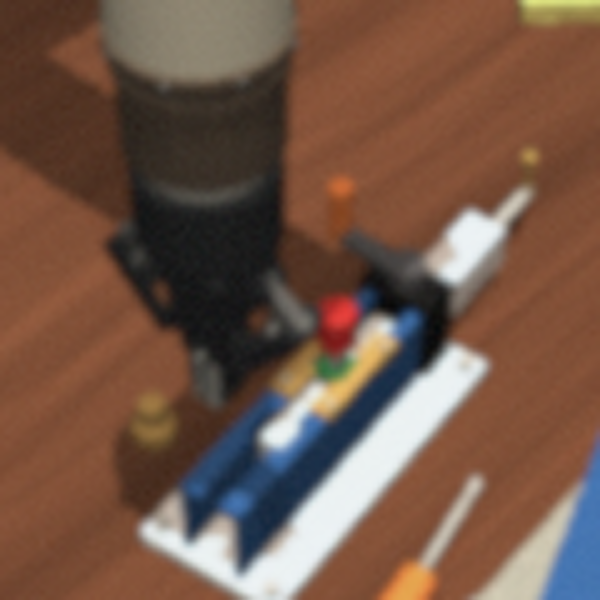

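The button is up in the brass hole, with the knob at about (338,320) and the green pin showing. The push force fell from 5.6 to about 1 N at the pop, then a firm edge was felt at about 62 mm. The post is at (341,205). Now for the lever.

Run:
```python
from h import *
piv=O0+138*Xr
def pose(a,back=0,z=170):
    return piv+55*(np.sin(a)*Xr+np.cos(a)*Yr)-(19+back)*(np.cos(a)*Xr-np.sin(a)*Yr)+[0,0,z]
ctrl.move_straight(pose(0,16,230),max_speed=200,orientation=quat(0))
ctrl.move_straight(pose(0,16),max_speed=120); ctrl.sleep(.2); st("at post")
ctrl.move_straight(pose(0,8),max_speed=40);st();ctrl.move_straight(pose(0),max_speed=40);st()
for a in np.r_[.1:1.5:.1,1.47:1.7:.03]:
    ctrl.move_straight(pose(a),max_speed=40,orientation=quat(a))
    f=ctrl.current_contact_force(); ft=f@(np.cos(a)*Xr-np.sin(a)*Yr); print(round(a,2),round(ft,1),np.round(f,1))
    if ft<-9: break
st()
save(ctrl.get_image("scene"),"l0.png")
ctrl.move_straight(pose(a,25),max_speed=60); ctrl.move_straight(pose(a,25,240),max_speed=150)
ctrl.move_straight(piv-250*Xr+[0,0,260],max_speed=250)
p=ctrl.get_image("scene"); t=ctrl.get_image("top"); st()
cv2.imwrite('pics/g5.png',cv2.resize(np.hstack([p["color"][130:250,190:310,::-1],t["color"][130:250,190:310,::-1]]),None,fx=3.3,fy=4,interpolation=2))
```

```text
at post t 29.05 tcp [515.23  29.47 170.87] F [-0.14 -1.44 -0.52] w -0.2
 t 29.4 tcp [513.44  37.66 170.16] F [0.8  0.97 0.41] w -0.2
 t 29.75 tcp [512.14  45.46 169.97] F [ 0.33 -0.14  0.6 ] w -0.1
0.1 0.2 [0.3 0.2 0.4]
0.2 -0.9 [-0.3 -0.9 -0.2]
0.3 -0.7 [ 0.5 -0.8  0. ]
0.4 -0.3 [ 0.2 -0.4  0.6]
0.5 -0.9 [-0.8 -0.6  1.4]
0.6 -0.9 [-1.2 -0.4  0.6]
0.7 -0.9 [-0.3 -0.9  0.5]
0.8 -1.0 [-1.3 -0.3  0.7]
0.9 -1.4 [-1.7 -0.4  0.3]
1.0 -1.6 [-1.8 -0.4  0.1]
1.1 -1.3 [-1.8  0.2 -0.3]
1.2 -0.5 [-0.7  0.2 -0.7]
1.3 -0.4 [-0.5  0.2 -0.7]
1.4 -0.2 [-0.3  0.  -0.8]
1.47 -0.1 [-0.1  0.1 -0.4]
1.5 -2.0 [-1.8 -1.  -0.2]
1.53 -1.7 [-1.5 -1.2  1.2]
1.56 -2.2 [-1.9 -1.5 -0.5]
1.59 -5.0 [-5.  -0.1  2.2]
1.62 -9.7 [-9.7 -0.8  5.5]
 t 35.33 tcp [536.46 124.64 169.85] F [0.76 9.69 5.5 ] w 0.1
 t 38.06 tcp [ 603.28 -172.91  260.11] F [-0.02 -0.11 -1.3 ] w -0.2
```

View pics/g5.png

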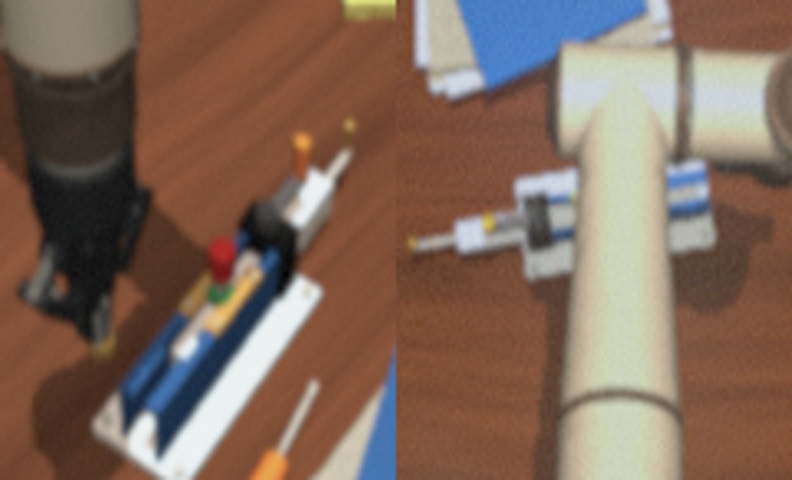

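The lever points along +x over the tube, with the post at about (302,150) in the left view. The knob and green pin are still up in the brass hole, and the arm is clear. I'm handing in.

Run:
```python
from h import *
st(); ctrl.sign_off()
```

```text
t 38.06 tcp [ 603.28 -172.91  260.11] F [-0.02 -0.11 -1.3 ] w -0.2
the job is handed in; nothing more can be done
```

The probe support is extended by one hole and clamped. I handed the job in at 38 s of the 56 s allowed; no verdict is reported.

- **Button and tube:** I gripped the knob across the rig, pressed it about 7 mm (about 7 N), slid the tube out 38 mm and let go. I then pushed the knob with closed fingers until the button popped up by itself, at about 60 mm. The push force fell from 5.6 to about 1 N, and at about 62 mm I felt the far edge of the hole. I stopped there at 9.7 N measured at the wrist, against the 20 N limit for the pin.
- **Lever:** I swung it round with closed fingers until it met its stop, at a commanded angle of about 1.6 rad and 9.7 N.
- **Last checks:** The final pictures show the knob and green pin up in the brass hole, the lever over the tube and the arm clear of everything. I saw none of the other things disturbed, but I did not measure their positions again at the end.
- **What disagreed:**
  - The first push stopped too early, at about 47 mm. My 6 N threshold was too close to the real sliding drag of about 5 to 7 N, so I raised it to 8.5 N and carried on.
  - The first rig pose estimates differed by a few millimetres and about 3°. A combined fit over both cameras settled it, and the contacts I felt later agreed with it.

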